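# Clear the slicing guide, set its stop leg to the mark and hold the cam lever shut

### The arm

A 6-joint arm with a two-finger parallel gripper is mounted at the origin on the work surface. World frame = base frame: x ahead of the robot, y to its left, z up, the work surface at z = 0. Lengths are in m, angles in degrees, forces in N, time in s.
With the tool pointing down it reaches from about 0.375 to 0.975 m from the base axis. Payload 3.8 kg.
Tool frame: the origin (TCP) lies midway between the tips of the shut fingers; the grasp point (between the pads) lies 19 mm behind it; z points along the fingers, y is the line along which they close (so a half turn about z gives the same grasp; the last joint's range is limited). The gripper opens to 85 mm and grips with 20 to 120 N. Pads are 22 mm wide; open, the fingers measure 114 mm over their backs; the gripper's body (76 mm by 85 mm) begins 54 mm behind the grasp point. The pads swing forward as they close: fully open they stand 13 mm farther back than shut.
Start: joints at [-76.599, 15.12, 91.902, -0, 72.978, -2.114], TCP at [0.181, -0.65, 0.231] pointing down, gripper open.
Joint ranges: [-150.88, 150.88], [-54.13, 125.18], [17.81, 147.31], [-75.09, 255.09], [0, 152.58], [-146.25, 146.25]. Speed limits (degrees/s): [147.25, 147.25, 180, 180, 180, 180].

### API

Orientations are given as a 3x3 rotation matrix whose columns are the frame's x, y, z axes.
In Python, from bench import r, viewer gives the robot as it stands.
- The arm moves only by the tool drive_tool, never from a script. Its argument "steps" is a list that holds one entry, the list of rows, each a list of 7 numbers: the shift along the tool's x, y, z in m, then the turn, a rotation vector about the tool's x, y, z in rad, then the closure, from 0 (fully open) to 1 (shut). In form: [[[x, y, z, rx, ry, rz, fingers], ...]]. A call has 1 to 10 rows; each row shifts and turns the commanded pose from where the row before left it, along the tool's axes as they then stand; what a row does not reach is not made up. A row lasts 1/10 s, in which the tool goes at most 50 mm and 8.59 degrees, less where a joint would pass 70% of its speed; a pose out of reach is approached as far as the arm can. A call with a gripper value outside its range is refused whole. The fingers move at their own pace and stop on an object; the grip force is fixed at half the most. Time passes only in rows, so rows that do not move let the fingers close. It gives the time, the measured TCP pose, the force, the opening and the grip force at its end, in the units of the state.
- r.sense(): the state, without advancing time (a new reading comes with each control period).
- viewer.grab_frame(name): name is "side" or "top" or "wrist"; returns the picture (480x640x3 uint8, red, green, blue); there is no depth.
- viewer.calibration(name): a dict with "mtx" (3x3 intrinsics, pixels), "distortion" ([k1, k2, p1, p2, k3] as OpenCV has them; the pictures are not rectified), "T" (4x4, takes a point from camera to world coordinates); the wrist camera has in their place "hand_eye" (4x4, takes a point from camera to tool coordinates, whose origin is the TCP and whose axes are the flange's). Camera axes: x right, y down, z forward; pixel columns grow to the right and rows downward; lengths in m; the calibration is good to about 2 mm. A picture is of the moment at which its call begins: read the wrist's pose just before it. calibration takes no time and is no camera call.
- r.hand_in(): hands the job in; it is judged then, once.
The state is a dict: "t": time; "joint_positions": joint angles; "qvel": joint speeds; "joint_torque": joint torques, N m; "tool_pos": TCP position; "tool_rot": TCP orientation; "ft_force": force on the tool from outside, world axes, zero at the start; "torque": the same for the moment, N m; "gripper_width": finger opening in m; "grasp_force": force on a finger pad.
Only numpy, scipy, OpenCV 4.12 (cv2) and the standard library are available. Lean on these libraries where they do the work, as an engineer would, in place of code of your own. Each camera call takes 0.05 s, during which the arm holds its last target. There are 200 camera calls.

### The job

Set up the slicing guide: with the scraper block, sweep the three shell chips off the board into the grey catch tray without touching them with the fingers, and put the scraper back down on the bench, clear of the guide. Then slide the white spring-loaded leg along its rail until its yellow pointer is at the red length mark and, while holding it there, squeeze the blue cam lever fully shut, never shutting it away from the mark. Finish still gripping the leg at the mark with the lever shut: do not let go, the program ends holding; leave the other kitchen things where they are.

Things in the scene. Friction and masses are not known exactly. Their poses are not given: they have to be found in the camera images.
- slicer: Slicing guide, fixed to the bench. Origin under the middle of its board on the bench, z up. In its frame: wooden board x -65..80, y -140..140 mm, flat top at z = 30 mm; beyond it an aluminium scale strip x 80..166 mm, top z = 30 mm, with the leg's dark rail on it, 24 mm wide, centre line x = 100, top z = 36 mm, along y.
- tray (a point): Centre of the floor of the grey open catch tray (slicer x -110, y 0, z 3 mm) joined to the board's -x edge, on the robot's side. Inside x -154..-65, y -117..117 mm of the slicer; rim at z = 28 mm, so lower than the board's top, and nothing stands between the board's edge and the tray.
- leg: White spring-loaded leg on a black saddle; slides along the slicer's y only, axes parallel to the slicer's. Origin on the rail's centre line, 36 mm above the bench, level in y with the yellow pointer. Home y = +110 mm of the slicer, travel 160 mm towards -y. A spring pulls it home (+y) with 3 to 6 N, also when the lever is shut. Saddle x -25..25, y -30..30, top z = 22 mm in its frame.
- leg_stop (a point): Point on the +y face of the leg's white stop plate, which reaches over the board: plate x -125..8, y -36..-24, z -3..50 mm of the leg's frame, this point at x -30, y -24, z 40 mm. A finger standing beside the post, fingertips above the saddle, can push here towards -y to slide the leg out.
- leg_grip (a point): Middle of the pinch, fixed in the leg at x 5, y -14, z 47 mm of its frame. The pinch closes along the leg's x: one pad on the -x face of the white upright grip post (post x -8..8, y -24..26, z 22..67 mm of the leg), the other on the lever's outer +x face; 26 mm thick with the lever shut.
- lever (a joint): Angle of the blue cam lever on the leg (rad): 0 shut, flat on the post's +x face (then x 8..18 mm of the leg); starts 0.28 to 0.36 open, stop at 0.4. Bar 65 x 10 mm, z 26..62 mm of the leg, upright pivot at leg x 13, y 22 mm; the free end points to -y and swings out to +x when open. Stays where left; takes about 0.15 N m to swing.
- lever_pad (a point): Point on the lever's outer face, 36 mm from its pivot, where the pad should press (about 4 N moves it). Open, the outer face under a 19 mm wide pad here is up to 36 mm from the post's centre plane (31 mm from leg_grip), so an opening of about 70 mm centred on leg_grip clears it.
- mark: Red clip on the scale strip: the length mark. 30 x 5 x 6 mm, origin under its centre, axes parallel to the slicer's. The leg is at the mark when its pointer (the leg's origin) has the same y, in the slicer's frame, as the mark's origin. 60 to 110 mm from the leg's home.
- scraper: Scraper block standing on the bench: 28 (x) x 120 (y) x 65 mm, green plastic below, brown wood above, 0.16 kg. Origin under its centre, z up. Gripped across its 28 mm side, in the upper part.
- chip0: Coconut shell chip (one of three alike), brown with a white top, 24 x 18 x 9 mm, 10 g, lying on the board in the leg's way, in the slicer's x -40..25, y -60..20 mm. Origin under its centre.
- chip1: Coconut shell chip (one of three alike), brown with a white top, 24 x 18 x 9 mm, 10 g, lying on the board in the leg's way, in the slicer's x -40..25, y -60..20 mm. Origin under its centre.
- chip2: Coconut shell chip (one of three alike), brown with a white top, 24 x 18 x 9 mm, 10 g, lying on the board in the leg's way, in the slicer's x -40..25, y -60..20 mm. Origin under its centre.
- plate: White ceramic plate, 220 mm across, 22 mm high; bystander.
- pitcher: Blue plastic pitcher, 190 mm high; bystander.
- ladle: Aluminium ladle, about 330 mm long; bystander.
- spoon: Bamboo spoon, about 260 mm long; bystander.
- whisk: Steel whisk, about 270 mm long; bystander.
- bowl: Steel bowl, 150 mm across, 60 mm high; bystander.
There are look-alikes about, which are no part of the job. Of the things that look like the scraper, take the one that is farthest to the robot's left at the start.

How it is judged (in metres and radians):
On the way, in this order (a step that is already met when the one before it is completed fails the run):
1. all three chips lie in the catch tray (height (world z) of each of chip0, chip1, chip2 below 0.024 m and x of chip0 in the frame of slicer between -0.157 and -0.062 m and y of chip0 in the frame of slicer between -0.12 and 0.12 m and x of chip1 in the frame of slicer between -0.157 and -0.062 m and y of chip1 in the frame of slicer between -0.12 and 0.12 m and x of chip2 in the frame of slicer between -0.157 and -0.062 m and y of chip2 in the frame of slicer between -0.12 and 0.12 m), for 0.2 s.
2. the scraper stands or lies on the bench, released and clear of the slicing guide (all of step 1 and height (world z) of scraper below 0.022 m and contact force between scraper and slicer below 0.1 N and contact force between the fingers and scraper below 0.1 N and linear speed of scraper below 0.02 m/s), for 0.2 s.
3. the leg is held by the fingers within 5 mm of the mark, the lever still open (y of leg in the frame of mark between -0.005 and 0.005 m and contact force between the fingers and leg above 1 N and value of joint lever above 0.1 rad), for 0.1 s.
At the end, for the whole second after the job is handed in: All three chips in the catch tray; scraper on the bench, not touching the guide or the fingers; leg at rest with its pointer within 5 mm of the mark along the rail; lever within 0.05 rad of shut; the fingers still grip the leg (with its lever) with more than 4 N of contact force (all of step 2 and y of leg in the frame of mark between -0.005 and 0.005 m and value of joint lever below 0.05 rad and contact force between the fingers and leg above 4 N and linear speed of leg below 0.01 m/s); the arm keeps its last pose, push and grip.
It fails at once if the plate, pitcher, ladle, spoon, whisk or bowl is moved by more than 30 mm (distance of any of plate, pitcher, ladle, spoon, whisk, bowl from where it was at the start of the episode above 0.03 m).
It fails at once if a chip is touched by the fingers (contact force between the fingers and chip0 above 0.3 N or contact force between the fingers and chip1 above 0.3 N or contact force between the fingers and chip2 above 0.3 N).
It fails at once if the lever is shut (below 0.1 rad) while the leg is more than 10 mm from the mark (value of joint lever below 0.1 rad and not (y of leg in the frame of mark between -0.01 and 0.01 m)).
It also fails if it takes over 61 s, if anything falls off the work surface, if the arm or the gripper's body presses on something with over 40 N, if the wrist force passes 120 N, or if a joint passes its speed limit or range.

## Working session

There is one attempt and no reset: what is moved stays moved. The work goes in short steps, Python scripts to look and compute and a tool call to move; the robot and the scene stay as the last step left them, time stands still between calls to the robot, and variables do not carry over. Pictures are saved under pics/ and viewed, at most 10 in all, crops included, and the job is handed in when it is done.

Besides the shell and the picture viewer there is one more tool, called after ">>>" in YAML: its name, and indented under it one key for each argument. drive_tool: Moves the arm, as the interface text tells. Its arguments: {"type":"object","properties":{"steps":{"type":"array"}},"required":["steps"]}

```bash
mkdir -p pics; ls
python3 - <<'E'
from bench import r, viewer
import cv2,pickle
s=r.sense(); print(s)
for n in("top","side"):
    c=viewer.calibration(n); print(n,c)
    im=viewer.grab_frame(n); cv2.imwrite(f"pics/{n}0.png",im[...,::-1])
print(viewer.calibration("wrist"))
E
```

```text
pics
{'t': 0.0, 'joint_positions': array([-7.65985184e+01,  1.51698909e+01,  9.19812953e+01,  3.87928441e-03,
        7.29777134e+01, -2.11315830e+00]), 'qvel': array([ 0.04014965,  0.03379128,  0.06239278, -0.03016898, -0.01816551,
        0.0394858 ]), 'joint_torque': array([-2.05339951e-03, -5.15117562e+01, -3.67307925e+01, -3.63707804e-04,
        1.27121567e-02,  7.88904941e-07]), 'tool_pos': array([ 0.18041422, -0.64968296,  0.22995303]), 'tool_rot': array([[ 9.63567493e-01,  2.67464905e-01, -4.58447023e-04],
       [ 2.67465257e-01, -9.63564985e-01,  2.20346403e-03],
       [ 1.47605799e-04, -2.24580496e-03, -9.99997467e-01]]), 'ft_force': array([ 0.40241869,  0.50047673, -0.08103523]), 'torque': array([-0.0805405 , -0.01856214,  0.00812353]), 'grasp_force': 0.0, 'gripper_width': 0.0855695109587629}
top {'mtx': array([[555.39006874,   0.        , 319.94241411],
       [  0.        , 555.39006874, 234.4856535 ],
       [  0.        ,   0.        ,   1.        ]]), 'distortion': array([-0.11301854,  0.        ,  0.        ,  0.        ,  0.        ]), 'T': array([[-0.01349972, -
[... 630 characters left out ...]
.77265066, -0.63455542,  0.90784508],
       [ 0.        ,  0.        ,  0.        ,  1.        ]])}
{'mtx': array([[422.38002067,   0.        , 323.02290061],
       [  0.        , 422.38002067, 236.90316608],
       [  0.        ,   0.        ,   1.        ]]), 'distortion': array([0.00183073, 0.        , 0.        , 0.        , 0.        ]), 'hand_eye': array([[ 2.29222843e-04, -9.59922242e-01, -2.80266366e-01,
         7.05751786e-02],
       [ 9.99999966e-01,  1.84329838e-04,  1.86538699e-04,
         6.34102106e-06],
       [-1.27401193e-04, -2.80266399e-01,  9.59922252e-01,
        -1.42629787e-01],
       [ 0.00000000e+00,  0.00000000e+00,  0.00000000e+00,
         1.00000000e+00]])}
```

View pics/top0.png

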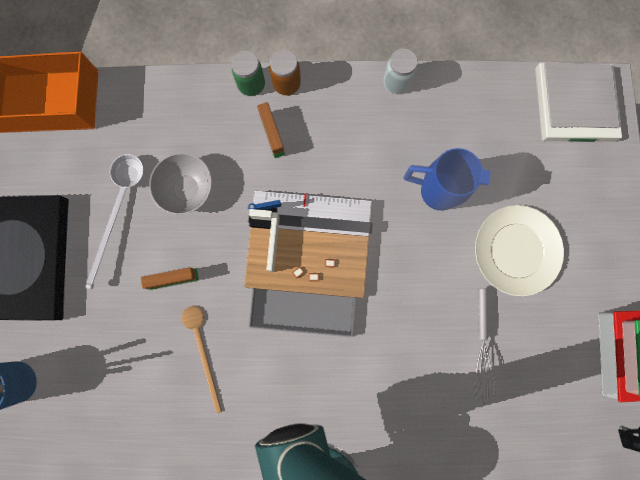

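View pics/side0.png

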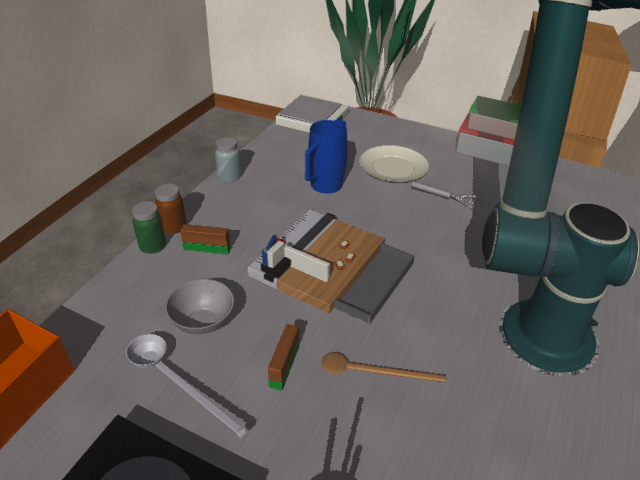

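```bash
cat > h.py <<'E'
import numpy as np, cv2
from bench import r, viewer
def cast(name,uv,z,pose=None,cal=None):
    c=cal or viewer.calibration(name)
    uv=np.asarray(uv,float).reshape(-1,1,2)
    n=cv2.undistortPoints(uv,c["mtx"],c["distortion"]).reshape(-1,2)
    d=np.c_[n,np.ones(len(n))]
    if name=="wrist":
        P=np.eye(4);P[:3,:3]=pose["tool_rot"];P[:3,3]=pose["tool_pos"];T=P@c["hand_eye"]
    else: T=c["T"]
    d=d@T[:3,:3].T;o=T[:3,3]
    return (o+d*((np.asarray(z)-o[2])/d[:,2])[:,None])
def blobs(m,amin=8):
    n,l,s,c=cv2.connectedComponentsWithStats(m.astype(np.uint8))
    return [(s[i],c[i],l==i) for i in range(1,n) if s[i][4]>=amin]
E
python3 - <<'E'
from h import *
im=cv2.imread("pics/top0.png")
cv2.imwrite("pics/crop0.png",cv2.resize(im[180:345,130:390],None,fx=3,fy=3,interpolation=cv2.INTER_CUBIC))
hsv=cv2.cvtColor(im,cv2.COLOR_BGR2HSV); H,S,V=[hsv[...,i].astype(int) for i in range(3)]
box=np.zeros(H.shape,bool);box[100:345,130:390]=1
for nm,m,z in [("red",((H<5)|(H>174))&(S>140)&(V>120)&box,.036),("yellow",(H>22)&(H<34)&(S>150)&box,.04),
  ("brown",(H<=13)&(S>120)&box,.065),("wood",(H>8)&(H<20)&(S>70)&(V>130)&box,.03),("white",(S<45)&(V>200)&box,.039)]:
    for s,c,l in blobs(m):
        p=cast("top",c,[z])[0]
        rr=cv2.minAreaRect(np.argwhere(l)[:,::-1].astype(np.float32))
        bp=cast("top",cv2.boxPoints(rr),[z]*4)
        print(nm,s[4],c.round(1),p.round(4), bp[:,:2].round(3).tolist())
E
```

```text
red 9 [304.6 196.4] [0.6858 0.0156 0.036 ] [[0.692, 0.017], [0.692, 0.015], [0.68, 0.015], [0.68, 0.017]]
brown 540 [270.1 127.5] [0.8477 0.0949 0.065 ] [[0.903, 0.127], [0.912, 0.103], [0.792, 0.062], [0.783, 0.087]]
brown 19 [304.5 199.3] [0.673 0.015 0.065] [[0.685, 0.016], [0.685, 0.011], [0.657, 0.012], [0.657, 0.016]]
brown 31 [327.5 263.6] [ 0.5233 -0.0359  0.065 ] [[0.534, -0.028], [0.534, -0.051], [0.515, -0.051], [0.516, -0.028]]
brown 35 [297.4 272.3] [0.5043 0.0326 0.065 ] [[0.503, 0.047], [0.521, 0.029], [0.507, 0.015], [0.489, 0.034]]
brown 618 [167.3 277.7] [0.4953 0.3308 0.065 ] [[0.498, 0.394], [0.52, 0.272], [0.493, 0.266], [0.47, 0.388]]
brown 29 [312.2 276.4] [ 0.4945 -0.0007  0.065 ] [[0.502, 0.009], [0.502, -0.014], [0.486, -0.014], [0.487, 0.009]]
wood 523 [269.  125.6] [0.8645 0.1007 0.03  ] [[0.919, 0.132], [0.927, 0.106], [0.811, 0.069], [0.802, 0.095]]
wood 5728 [311.8 264.4] [5.251e-01 4.000e-04 3.000e-02] [[0.474, 0.158], [0.619, 0.146], [0.59, -0.135], [0.446, -0.118]]
wood 557 [165.5 277.3] [0.4987 0.3449 0.03  ] [[0.5, 0.406], [0.522, 0.289], [0.497, 0
[... 676 characters left out ...]
 [0.623, -0.133]]
white 140 [259.4 212.8] [0.6476 0.1221 0.039 ] [[0.643, 0.148], [0.658, 0.147], [0.652, 0.096], [0.637, 0.097]]
white 231 [270.9 243.9] [0.5735 0.095  0.039 ] [[0.513, 0.106], [0.636, 0.095], [0.634, 0.084], [0.512, 0.095]]
white 167 [336.1 231.3] [ 0.6009 -0.0574  0.039 ] [[0.605, 0.016], [0.611, 0.015], [0.597, -0.13], [0.591, -0.129]]
white 27 [329.8 262.6] [ 0.5277 -0.0415  0.039 ] [[0.532, -0.035], [0.531, -0.049], [0.522, -0.049], [0.522, -0.035]]
white 28 [297.7 271.9] [0.5072 0.0331 0.039 ] [[0.505, 0.042], [0.515, 0.031], [0.509, 0.025], [0.499, 0.036]]
white 27 [313.1 276.4] [ 0.4962 -0.0024  0.039 ] [[0.5, 0.005], [0.499, -0.009], [0.493, -0.009], [0.493, 0.005]]
```

View pics/crop0.png

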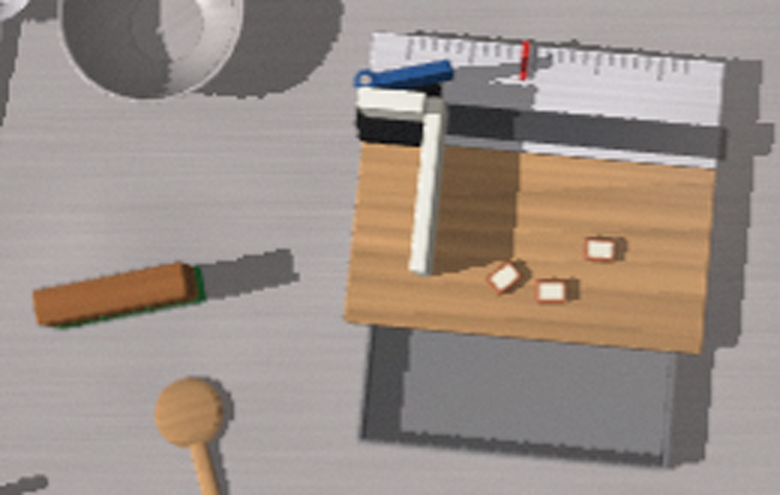

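Two blocks look like the scraper: A at top-image (167,278), y≈+0.33, and B at (270,128), y≈+0.09. A is farther to the robot's left, so A is the one to take, and the enlarged crop shows it brown above green. The crop also shows the three chips at about (298,272), (313,276) and (330,263), the red mark at (305,199), the leg at home and the lever open. Next I'll move over the guide for a closer wrist view.

>>> drive_tool:
  steps:
    - [[0, 0, 0, 0, 0, -0.15, 0], [0, 0, 0, 0, 0, -0.15, 0], [0, 0, 0, 0, 0, -0.15, 0], [0, 0, 0, 0, 0, -0.15, 0], [0, 0, 0, 0, 0, -0.15, 0], [0, 0, 0, 0, 0, -0.15, 0], [0, 0, 0, 0, 0, -0.15, 0], [0, 0, 0, 0, 0, -0.15, 0]]

```text
t: 0.9
tool_pos: [0.1804, -0.65, 0.2305]
tool_rot: [[0.094, 0.996, -0.0], [0.996, -0.094, 0.001], [0.001, -0.0, -1.0]]
ft_force: [-0.8, -0.6, -0.4]
gripper_width: 0.0851
grasp_force: 0.0
```

>>> drive_tool:
  steps:
    - [[0.0355, 0.014, -0.007, 0, 0, 0, 0], [0.0355, 0.014, -0.007, 0, 0, 0, 0], [0.0355, 0.014, -0.007, 0, 0, 0, 0], [0.0355, 0.014, -0.007, 0, 0, 0, 0], [0.0355, 0.014, -0.007, 0, 0, 0, 0], [0.0355, 0.014, -0.007, 0, 0, 0, 0], [0.0355, 0.014, -0.007, 0, 0, 0, 0], [0.0355, 0.014, -0.007, 0, 0, 0, 0], [0.0355, 0.014, -0.007, 0, 0, 0, 0], [0.0355, 0.014, -0.007, 0, 0, 0, 0]]

```text
t: 1.9
tool_pos: [0.3555, -0.3095, 0.3011]
tool_rot: [[0.1, 0.995, -0.0], [0.995, -0.1, 0.0], [0.0, -0.0, -1.0]]
ft_force: [-0.4, -0.9, 0.3]
gripper_width: 0.0853
grasp_force: 0.0
```

>>> drive_tool:
  steps:
    - [[0.0355, 0.014, 0, 0, 0, 0, 0], [0.0355, 0.014, 0, 0, 0, 0, 0], [0.0355, 0.014, 0, 0, 0, 0, 0], [0.0355, 0.014, 0, 0, 0, 0, 0], [0.0355, 0.014, 0, 0, 0, 0, 0], [0.0355, 0.014, 0, 0, 0, 0, 0], [0.0355, 0.014, 0, 0, 0, 0, 0], [0.0355, 0.014, 0, 0, 0, 0, 0], [0.0355, 0.014, 0, 0, 0, 0, 0], [0.0355, 0.014, 0, 0, 0, 0, 0], [0, 0, 0, 0, 0, 0, 0]]

```text
$.steps[0]: bad value
```

>>> drive_tool:
  steps:
    - [[0.037, 0.015, 0, 0, 0, 0, 0], [0.037, 0.015, 0, 0, 0, 0, 0], [0.037, 0.015, 0, 0, 0, 0, 0], [0.037, 0.015, 0, 0, 0, 0, 0], [0.037, 0.015, 0, 0, 0, 0, 0], [0.037, 0.015, 0, 0, 0, 0, 0], [0.037, 0.015, 0, 0, 0, 0, 0], [0.037, 0.015, 0, 0, 0, 0, 0], [0.037, 0.015, 0, 0, 0, 0, 0], [0, 0, 0, 0, 0, 0, 0]]

```text
t: 2.9
tool_pos: [0.524, 0.0106, 0.3005]
tool_rot: [[0.095, 0.995, -0.001], [0.995, -0.095, 0.002], [0.002, -0.001, -1.0]]
ft_force: [0.5, -0.5, 0.1]
gripper_width: 0.0853
grasp_force: 0.0
```

Run:
```python
from h import *
import pickle
s=r.sense(); im=viewer.grab_frame("wrist")[...,::-1].copy()
print(s["t"],s["tool_pos"],s["qvel"].round(2))
cv2.imwrite("pics/w1.png",im);pickle.dump(s,open("w1.pkl","wb"))
```

```text
2.9 [0.52397978 0.01058649 0.30052144] [-3.35 -1.35  1.55 -3.07  1.67 -2.96]
```

View pics/w1.png

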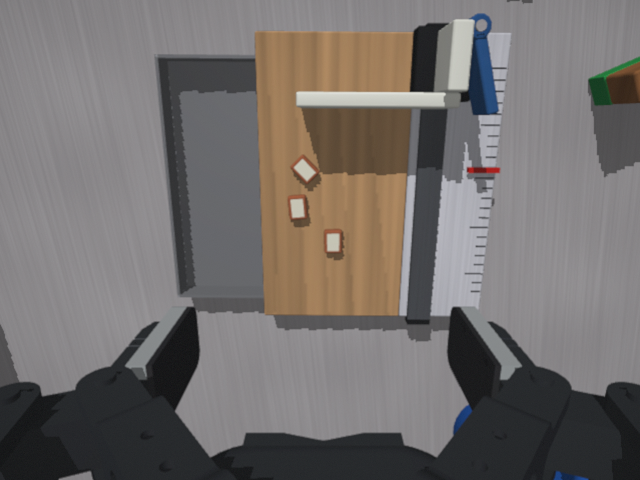

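The wrist view shows the whole guide. The red mark is at (484,170), the chips at (305,170), (298,209) and (333,242), and the stop plate runs along row 99.

```bash
cat > meas.py <<'E'
from h import *
import pickle,sys
def feats(im,s,box):
    hsv=cv2.cvtColor(im,cv2.COLOR_BGR2HSV); H,S,V=[hsv[...,i].astype(int) for i in range(3)]
    return H,S,V
im=cv2.imread("pics/w1.png"); s=pickle.load(open("w1.pkl","rb"))
H,S,V=feats(im,s,None)
box=np.zeros(H.shape,bool);box[20:320,240:520]=1
wood=(H>8)&(H<20)&(S>70)&(V>60)&box
b=max(blobs(wood),key=lambda b:b[0][4]); l=b[2]
def fit(pts):
    P=cast("wrist",pts,[.03]*len(pts),s)[:,:2]
    for _ in range(3):
        c=P.mean(0);u,sv,vt=np.linalg.svd(P-c);e=(P-c)@vt[1];P=P[abs(e)<max(.0015,2*e.std())]
    return c,vt[0]
rows=[(y,np.flatnonzero(l[y])) for y in range(45,305)]
L=fit([(x[0]-.5,y) for y,x in rows]); R=fit([(x[-1]+.5,y) for y,x in rows if y>120 and len(x)])
cols=[(x,np.flatnonzero(l[:,x])) for x in range(275,395)]
T=fit([(x,y[0]-.5) for x,y in cols]); B=fit([(x,y[-1]+.5) for x,y in cols])
ang=lambda d:np.degrees(np.arctan2(d[1],d[0]))
for n,q in zip("LRTB",(L,R,T,B)): print(n,q[0].round(4),round(ang(q[1])%180,2))
yaw=np.mean([ang(L[1])%180-90,ang(R[1])%180-90,(ang(T[1])+90)%180-90,(ang(B[1])+90)%180-90]);print("yaw",yaw)
a=np.radians(yaw);ex=np.array([np.cos(a),np.sin(a)]);ey=np.array([-ex[1],ex[0]])
print("width x",(R[0]-L[0])@ex,"y",(T[0]-B[0])@ey)
x0=(L[0]@ex+.065); y0=(T[0]@ey+B[0]@ey)/2
O=x0*ex+y0*ey; print("origin",O.round(4),"R-edge says x",R[0]@ex-.08-x0)
tos=lambda p:np.array([(p[:2]-O)@ex,(p[:2]-O)@ey])
red=((H<5)|(H>174))&(S>140)&(V>100)&box
for st,c,_ in blobs(red,30):
    if st[0]>440: p=cast("wrist",c,[.036],s)[0];print("red",st,p.round(4),"slicer",tos(p).round(4))
hole=cv2.morphologyEx(((S<60)&(V>190)&box).astype(np.uint8),cv2.MORPH_OPEN,np.ones((3,3)))
for st,c,_ in blobs(hole,40):
    z=.039 if st[4]<400 else .086
    p=cast("wrist",c,[z],s)[0];print("white",st,c.round(1),p.round(4),"slicer",tos(p).round(4))
np.savez("sl.npz",O=O,a=a)
# same red in top
it=cv2.imread("pics/top0.png");h=cv2.cvtColor(it,cv2.COLOR_BGR2HSV);m=((h[...,0]<7)|(h[...,0]>172))&(h[...,1]>110);m[:185]=0;m[212:]=0;m[:,:295]=0;m[:,315:]=0
for st,c,_ in blobs(m,5): print("top red",st,tos(cast("top",c,[.036])[0]).round(4))
E
python3 meas.py
```

```text
L [0.462  0.0273] 84.18
R [ 0.6014 -0.0224] 84.14
T [0.5468 0.1512] 173.95
B [ 0.5224 -0.1265] 173.85
yaw -5.971557155381731
width x 0.14382795650065183 y 0.27870650064820146
origin [0.5259 0.0132] R-edge says x -0.0011720434993481854
red [468 167  32   6 137] [0.6784 0.0154 0.036 ] slicer [0.1515 0.018 ]
white [ 450   20   23   69 1182] [460.4  53.7] [0.6411 0.1163 0.086 ] slicer [0.1039 0.1145]
white [ 297   92  147   13 1851] [369.2  98. ] [0.568  0.0901 0.086 ] slicer [0.0339 0.0809]
white [296 161  18  18 194] [304.3 169.7] [0.5072 0.0325 0.039 ] slicer [-0.0205  0.0172]
white [291 200  12  17 179] [296.8 207.7] [ 0.496  -0.0036  0.039 ] slicer [-0.0279 -0.0198]
white [328 235  10  15 150] [332.5 242. ] [ 0.5276 -0.0417  0.039 ] slicer [ 0.0075 -0.0545]
top red [303 194   4  13  26] [0.151  0.0187]
```

>>> drive_tool:
  steps:
    - [[0, 0, 0, 0, 0, -0.14, 0], [0, 0, 0, 0, 0, -0.14, 0], [0.04, 0.003, 0, 0, 0, 0, 0], [0.045, 0.004, 0, 0, 0, 0, 0], [0.045, 0.004, 0.01, 0, 0, 0, 0], [0.045, 0.004, 0.02, 0, 0, 0, 0], [0.045, 0.004, 0.02, 0, 0, 0, 0], [0.045, 0.004, 0.02, 0, 0, 0, 0], [0.035, 0.003, 0.01, 0, 0, 0, 0], [0, 0, 0, 0, 0, 0, 0]]

```text
t: 3.95
tool_pos: [0.4928, 0.3082, 0.2185]
tool_rot: [[-0.182, 0.983, -0.004], [0.983, 0.182, -0.001], [-0.0, -0.004, -1.0]]
ft_force: [0.4, -0.2, 0.6]
gripper_width: 0.0857
grasp_force: 0.0
```

Run:
```python
from h import *
s=r.sense(); im=viewer.grab_frame("wrist")[...,::-1].copy(); cv2.imwrite("pics/w2.png",im)
print(s["t"],s["tool_pos"],s["tool_rot"].round(3).tolist(),s["qvel"].round(1))
hsv=cv2.cvtColor(im,cv2.COLOR_BGR2HSV); H,S,V=[hsv[...,i].astype(int) for i in range(3)]
for st,c,l in sorted(blobs((H<=14)&(S>110),300),key=lambda b:-b[0][4])[:3]:
    rr=cv2.minAreaRect(np.argwhere(l)[:,::-1].astype(np.float32)); B=cast("wrist",cv2.boxPoints(rr),[.065]*4,s)[:,:2]
    C=B.mean(0); d=B[1]-B[0];e=B[2]-B[1]; 
    q=d if np.linalg.norm(d)>np.linalg.norm(e) else e; q=q*np.sign(q[1])
    R=s["tool_rot"]; off=R.T@np.r_[C-s["tool_pos"][:2],0]
    print(st,rr,C.round(4),np.linalg.norm(d),np.linalg.norm(e),"long axis ang",np.degrees(np.arctan2(q[1],q[0])),"tool x ang",np.degrees(np.arctan2(R[1,0],R[0,0])),"off tool",off.round(4))
```

```text
3.95 [0.49281075 0.30819693 0.21852165] [[-0.182, 0.983, -0.004], [0.983, 0.182, -0.001], [-0.0, -0.004, -1.0]] [-3.1 -2.  -0.2 -2.7  1.9 -2.5]
[ 318   94   40  168 6364] ((337.5, 177.5), (167.0, 39.0), 90.0) [0.497  0.3342] 0.02590962435611552 0.11753548929116032 long axis ang 101.79127647028545 tool x ang 100.4869806553734 off tool [ 0.0248  0.0089 -0.    ]
```

View pics/w2.png

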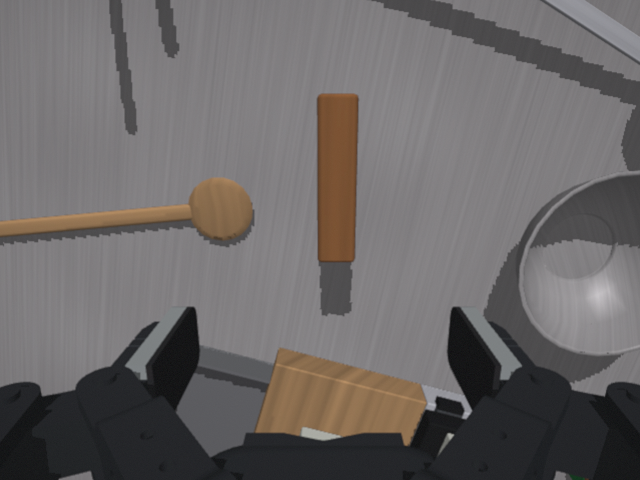

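>>> drive_tool:
  steps:
    - [[0.0125, 0.0045, 0.01, 0, 0, -0.01, 0], [0.0125, 0.0045, 0.02, 0, 0, 0, 0], [0, 0, 0.03, 0, 0, 0, 0], [0, 0, 0.03, 0, 0, 0, 0], [0, 0, 0.03, 0, 0, 0, 0], [0, 0, 0.03, 0, 0, 0, 0], [0, 0, 0.02, 0, 0, 0, 0], [0, 0, 0.015, 0, 0, 0, 0], [0, 0, 0.005, 0, 0, 0, 0], [0, 0, 0, 0, 0, 0, 0]]

```text
t: 5.0
tool_pos: [0.4992, 0.3321, 0.031]
tool_rot: [[-0.188, 0.982, -0.001], [0.982, 0.188, -0.0], [-0.0, -0.001, -1.0]]
ft_force: [-0.4, -0.4, 0.7]
gripper_width: 0.0852
grasp_force: 0.0
```

>>> drive_tool:
  steps:
    - [[0, 0, 0, 0, 0, 0, 1], [0, 0, 0, 0, 0, 0, 1], [0, 0, 0, 0, 0, 0, 1], [0, 0, 0, 0, 0, 0, 1], [0, 0, 0, 0, 0, 0, 1], [0, 0, 0, 0, 0, 0, 1], [0, 0, 0, 0, 0, 0, 1], [0, 0, 0, 0, 0, 0, 1]]

```text
t: 5.8
tool_pos: [0.4993, 0.3331, 0.0321]
tool_rot: [[-0.189, 0.982, 0.001], [0.982, 0.189, 0.0], [0.0, 0.001, -1.0]]
ft_force: [-0.8, -0.2, 5.3]
gripper_width: 0.0274
grasp_force: 63.5
```

>>> drive_tool:
  steps:
    - [[0, 0, -0.02, 0, 0, 0, 1], [0, 0, -0.03, 0, 0, 0, 1], [0, 0, -0.04, 0, 0, 0, 1], [0, 0, -0.03, 0, 0, 0, 1], [0, 0, 0, 0, 0, 0.147, 1], [0, 0, 0, 0, 0, 0.147, 1], [-0.02, 0.008, 0, 0, 0, 0, 1], [-0.04, 0.014, 0, 0, 0, 0, 1], [-0.04, 0.014, 0, 0, 0, 0, 1], [-0.04, 0.014, 0, 0, 0, 0, 1]]

```text
t: 6.8
tool_pos: [0.5337, 0.187, 0.1504]
tool_rot: [[0.103, 0.995, -0.001], [0.995, -0.103, -0.0], [-0.001, -0.001, -1.0]]
ft_force: [-0.1, 0.8, -1.7]
gripper_width: 0.0276
grasp_force: 62.7
```

>>> drive_tool:
  steps:
    - [[-0.04, 0.014, 0, 0, 0, 0, 1], [-0.04, 0.014, 0, 0, 0, 0, 1], [-0.04, 0.014, 0, 0, 0, 0, 1], [-0.04, 0.01, 0, 0, 0, 0, 1], [-0.03, 0.006, 0, 0, 0, 0, 1], [0, 0, 0, 0, 0, 0, 1], [0, 0, 0, 0, 0, 0, 1]]

```text
t: 7.5
tool_pos: [0.5716, -0.0073, 0.1504]
tool_rot: [[0.106, 0.994, -0.001], [0.994, -0.106, 0.001], [0.0, -0.002, -1.0]]
ft_force: [0.4, 0.1, -0.9]
gripper_width: 0.0271
grasp_force: 62.7
```

```bash
cat > where.py <<'E'
from h import *
d=np.load("sl.npz");a=float(d["a"]);O=d["O"];s=r.sense()
ex=np.array([np.cos(a),np.sin(a)]);ey=np.array([-ex[1],ex[0]])
p=s["tool_pos"];R=s["tool_rot"]
print("t",s["t"],"slicer",((p[:2]-O)@ex).round(4),((p[:2]-O)@ey).round(4),"z",p[2].round(4),"yawerr deg",np.degrees(np.arctan2(R[1,0],R[0,0])-a)-90,"F",s["ft_force"].round(1),"w",s["gripper_width"].round(4),s["grasp_force"],"j",s["joint_positions"].round(1),R[:,2].round(4))
E
python3 where.py
python3 - <<'E'
from h import *
cv2.imwrite("pics/side1.png",cv2.resize(viewer.grab_frame("side")[150:350,180:450,::-1],None,fx=2.9,fy=2.9))
E
```

```text
Traceback (most recent call last):
  File "where.py", line 5, in <module>
    print("t",s["t"],"slicer",((p[:2]-O)@ex).round(4),((p[:2]-O)@ey).round(4),"z",p[2].round(4),"yawerr deg",np.degrees(np.arctan2(R[1,0],R[0,0])-a)-90,"F",s["ft_force"].round(1),"w",s["gripper_width"].round(4),s["grasp_force"],"j",s["joint_positions"].round(1),R[:,2].round(4))
                                                                                                                                                                                       ^^^^^^^^^^^^^^^^^^^^^^^^
AttributeError: 'float' object has no attribute 'round'
```

View pics/side1.png

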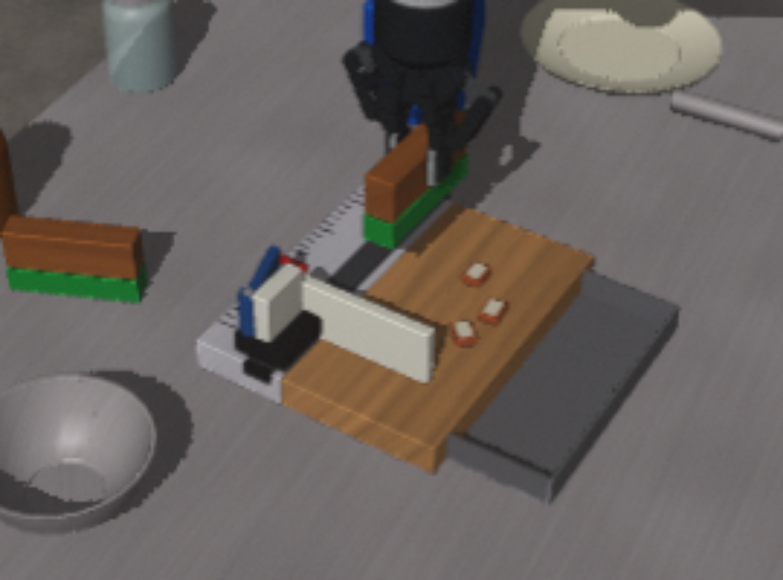

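>>> drive_tool:
  steps:
    - [[-0.002, 0, 0.02, 0, 0, 0, 1], [0, 0, 0.025, 0, 0, 0, 1], [0, 0, 0.02, 0, 0, 0, 1], [0, 0, 0.012, 0, 0, 0, 1], [0, 0, 0.006, 0, 0, 0, 1], [0, 0, 0.0025, 0, 0, 0, 1], [0, 0, 0, 0, 0, 0, 1], [0, 0, 0, 0, 0, 0, 1]]

```text
t: 8.35
tool_pos: [0.5729, -0.0086, 0.0669]
tool_rot: [[0.104, 0.995, 0.002], [0.995, -0.104, -0.0], [0.0, 0.002, -1.0]]
ft_force: [0.8, -0.2, -1.3]
gripper_width: 0.0274
grasp_force: 62.7
```

```bash
sed -i 's/s\["gripper_width"\].round(4)/round(s["gripper_width"],4)/' where.py; python3 where.py
```

```text
t 8.35 slicer 0.049 -0.0168 z 0.0669 yawerr deg 0.023346070154047993 F [ 0.8 -0.2 -1.3] w 0.0274 62.73007392883301 j [ -3.4  13.1 113.2   0.   53.6   2.6] [ 1.9e-03 -1.0e-04 -1.0e+00]
```

>>> drive_tool:
  steps:
    - [[0, 0, 0.0025, 0, 0, 0, 1], [0, -0.008, 0, 0, 0, 0, 1], [0, -0.012, 0, 0, 0, 0, 1], [0, -0.012, 0, 0, 0, 0, 1], [0, -0.012, 0, 0, 0, 0, 1], [0, -0.012, 0, 0, 0, 0, 1], [0, -0.012, 0, 0, 0, 0, 1], [0, -0.012, 0, 0, 0, 0, 1], [0, -0.012, 0, 0, 0, 0, 1], [0, -0.012, 0, 0, 0, 0, 1]]

```text
t: 9.35
tool_pos: [0.4675, 0.0022, 0.0633]
tool_rot: [[0.104, 0.995, 0.0], [0.995, -0.104, 0.0], [0.0, 0.0, -1.0]]
ft_force: [-0.6, 0.1, -1.2]
gripper_width: 0.0271
grasp_force: 62.8
```

>>> drive_tool:
  steps:
    - [[0, -0.01, 0, 0, 0, 0, 1], [0, 0, 0, 0, 0, 0, 1], [0, 0, 0, 0, 0, 0, 1], [0, 0, 0, 0, 0, 0, 1]]

```text
t: 9.75
tool_pos: [0.4593, 0.0031, 0.0636]
tool_rot: [[0.104, 0.995, 0.001], [0.995, -0.104, -0.0], [0.0, 0.001, -1.0]]
ft_force: [-0.2, -0.1, -2.1]
gripper_width: 0.0272
grasp_force: 62.8
```

```bash
python3 where.py
python3 - <<'E'
from h import *
cv2.imwrite("pics/side2.png",cv2.resize(viewer.grab_frame("side")[180:340,220:440,::-1],None,fx=3.6,fy=3.6))
E
```

```text
t 9.75 slicer -0.0651 -0.017 z 0.0636 yawerr deg 0.010790302238021354 F [-0.2 -0.1 -2.1] w 0.0272 62.7522611618042 j [ -2.7   1.7 126.7   0.   51.6   3.2] [ 0.0011 -0.     -1.    ]
```

View pics/side2.png

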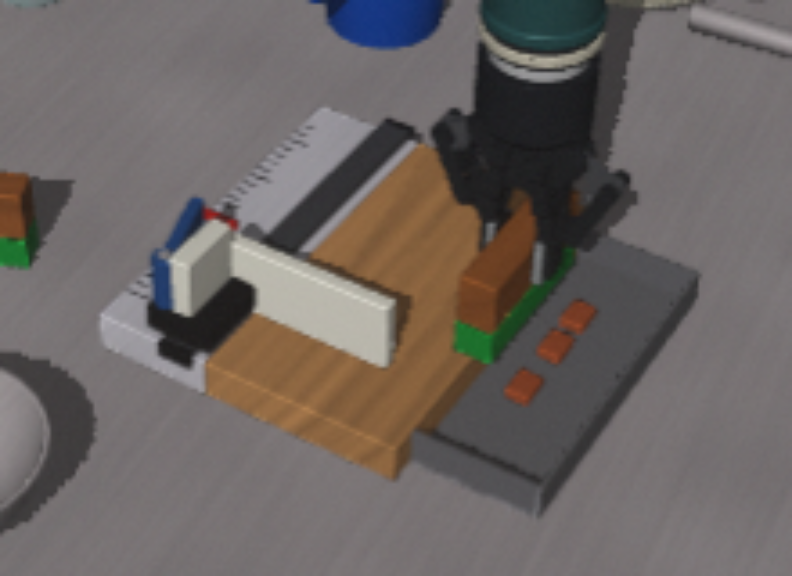

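The chips now lie in the tray, at about (525,385), (555,345) and (577,315) in the crop. I'll put the scraper back on its spot on the left.

>>> drive_tool:
  steps:
    - [[0, 0, -0.02, 0, 0, 0, 1], [0, 0, -0.04, 0, 0, 0, 1], [0, 0, -0.03, 0, 0, 0, 1], [0.02, 0.002, 0, 0, 0, 0, 1], [0.045, 0.002, 0, 0, 0, 0, 1], [0.045, 0.002, 0, 0, 0, 0, 1], [0.045, 0.002, 0, 0, 0, 0, 1], [0.045, 0.002, 0, 0, 0, 0, 1], [0.045, 0.002, 0, 0, 0, 0, 1], [0.045, 0.002, 0, 0, 0, 0, 1]]

```text
t: 10.8
tool_pos: [0.5031, 0.2923, 0.1532]
tool_rot: [[0.104, 0.995, 0.0], [0.995, -0.104, -0.0], [0.0, 0.0, -1.0]]
ft_force: [0.8, 0.2, -1.1]
gripper_width: 0.0272
grasp_force: 62.8
```

>>> drive_tool:
  steps:
    - [[0.04, 0, 0, 0, 0, 0, 1], [0, 0, 0.02, 0, 0, 0, 1], [0, 0, 0.03, 0, 0, 0, 1], [0, 0, 0.03, 0, 0, 0, 1], [0, 0, 0.02, 0, 0, 0, 1], [0, 0, 0.01, 0, 0, 0, 1], [0, 0, 0.006, 0, 0, 0, 1], [0, 0, 0, 0, 0, 0, 1], [0, 0, 0, 0, 0, 0, 1]]

```text
t: 11.7
tool_pos: [0.5078, 0.3305, 0.0385]
tool_rot: [[0.104, 0.995, 0.002], [0.995, -0.104, 0.001], [0.001, 0.002, -1.0]]
ft_force: [0.3, 0.3, -1.9]
gripper_width: 0.0273
grasp_force: 62.8
```

>>> drive_tool:
  steps:
    - [[0, 0, 0.003, 0, 0, 0, 1], [0, 0, 0.0025, 0, 0, 0, 1], [0, 0, 0, 0, 0, 0, 1], [0, 0, 0, 0, 0, 0, 0], [0, 0, 0, 0, 0, 0, 0], [0, 0, 0, 0, 0, 0, 0], [0, 0, 0, 0, 0, 0, 0], [0, 0, 0, 0, 0, 0, 0], [0, 0, 0, 0, 0, 0, 0]]

```text
t: 12.6
tool_pos: [0.5068, 0.33, 0.0318]
tool_rot: [[0.104, 0.995, 0.0], [0.995, -0.104, 0.0], [0.0, 0.0, -1.0]]
ft_force: [-0.4, 0.9, -0.1]
gripper_width: 0.0856
grasp_force: 0.0
```

>>> drive_tool:
  steps:
    - [[0, 0, -0.03, 0, 0, 0, 0], [0, 0, -0.04, 0, 0, 0, 0], [0, 0, -0.04, 0, 0, 0, 0], [0, 0, -0.04, 0, 0, 0, 0], [0, 0, -0.03, 0, 0, 0, 0], [0, 0, 0, 0, 0, 0, 0]]

```text
t: 13.2
tool_pos: [0.5099, 0.3318, 0.2185]
tool_rot: [[0.104, 0.995, 0.01], [0.995, -0.104, 0.006], [0.007, 0.009, -1.0]]
ft_force: [0.4, 0.8, 0.6]
gripper_width: 0.0852
grasp_force: 0.0
```

>>> drive_tool:
  steps:
    - [[-0.023, 0.0182, 0, 0, 0, 0, 0], [-0.037, 0.028, 0, 0, 0, 0, 0], [-0.037, 0.028, 0, 0, 0, 0, 0], [-0.037, 0.028, 0, 0, 0, 0, 0], [-0.037, 0.028, 0, 0, 0, 0, 0], [-0.03, 0.024, 0, 0, 0, 0, 0], [0, 0, 0, 0, 0, 0, 0], [0, 0, 0, 0, 0, 0, 0]]

```text
t: 14.0
tool_pos: [0.6389, 0.113, 0.2103]
tool_rot: [[0.106, 0.994, -0.002], [0.994, -0.106, 0.0], [-0.0, -0.002, -1.0]]
ft_force: [-0.4, 0.5, 0.8]
gripper_width: 0.0851
grasp_force: 0.0
```

```bash
python3 where.py
python3 - <<'E'
from h import *
s=r.sense();im=viewer.grab_frame("wrist")[...,::-1].copy();cv2.imwrite("pics/w3.png",im)
t=viewer.grab_frame("top")[...,::-1].copy();cv2.imwrite("pics/t3.png",t)
d=np.load("sl.npz");a=float(d["a"]);O=d["O"];ex=np.array([np.cos(a),np.sin(a)]);ey=np.array([-ex[1],ex[0]])
h=cv2.cvtColor(im,cv2.COLOR_BGR2HSV);H,S,V=[h[...,i].astype(int) for i in range(3)]
for n,m,z in(("yellow",(H>22)&(H<35)&(S>130)&(V>80),.04),("red",((H<5)|(H>174))&(S>140)&(V>80),.036)):
    for st,c,_ in blobs(m,8):
        p=cast("wrist",c,[z],s)[0][:2]-O;print(n,st,c.round(1),(p@ex).round(4),(p@ey).round(4))
E
```

```text
t 14.0 slicer 0.102 0.111 z 0.2103 yawerr deg -0.11686432196529495 F [-0.4  0.5  0.8] w 0.0851 0.0 j [ 7.8 13.2 96.6  0.  70.4 13.9] [-2.4e-03  1.0e-04 -1.0e+00]
yellow [356 209  13   7  88] [362.1 212. ] 0.1306 0.1102
red [367 314  36   9 264] [384.4 318.1] 0.1517 0.0194
```

View pics/w3.png

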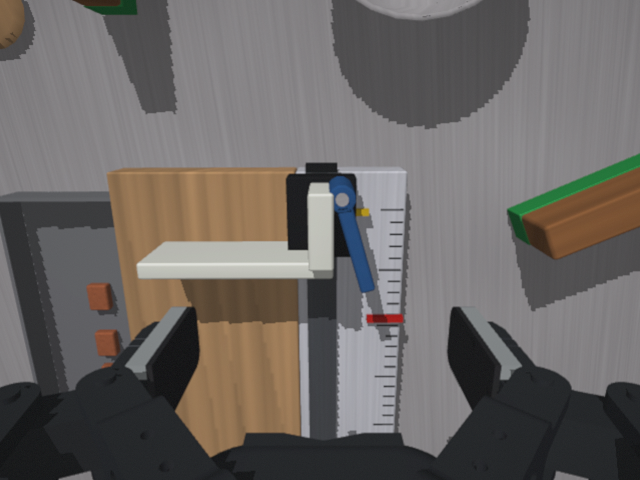

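>>> drive_tool:
  steps:
    - [[0.003, 0.003, 0.02, 0, 0, 0, 0], [0, 0, 0.03, 0, 0, 0, 0], [0, 0, 0.03, 0, 0, 0, 0], [0, 0, 0.03, 0, 0, 0, 0], [0, 0, 0.02, 0, 0, 0, 0], [0, 0, 0.01, 0, 0, 0, 0], [0, 0, 0.004, 0, 0, 0, 0], [0, 0, 0, 0, 0, 0, 0], [0, 0, 0, 0, 0, 0, 0]]

```text
t: 15.0
tool_pos: [0.6436, 0.1172, 0.0693]
tool_rot: [[0.103, 0.995, 0.002], [0.995, -0.103, 0.0], [0.001, 0.002, -1.0]]
ft_force: [0.0, 0.2, 0.0]
gripper_width: 0.0851
grasp_force: 0.0
```

```bash
python3 where.py
```

```text
t 15.0 slicer 0.1063 0.1157 z 0.0693 yawerr deg 0.043039082447052124 F [0.  0.2 0. ] w 0.0851 0.0 j [  8.1  20.7 102.7   0.   56.4  14.1] [ 2.5e-03  4.0e-04 -1.0e+00]
```

>>> drive_tool:
  steps:
    - [[0, -0.001, 0.003, 0, 0, 0, 0.15], [0, 0, 0.003, 0, 0, 0, 0.15], [0, 0, 0, 0, 0, 0, 0.15], [0, 0, 0, 0, 0, 0, 0.15], [0, 0, 0, 0, 0, 0, 0.15]]

```text
t: 15.5
tool_pos: [0.6416, 0.1167, 0.0618]
tool_rot: [[0.104, 0.995, 0.0], [0.995, -0.104, 0.0], [0.0, 0.0, -1.0]]
ft_force: [0.2, -0.2, -0.7]
gripper_width: 0.0726
grasp_force: 0.0
```

>>> drive_tool:
  steps:
    - [[-0.008, 0, 0, 0, 0, 0, 0.15], [-0.008, 0, 0, 0, 0, 0, 0.15], [-0.008, 0, 0, 0, 0, 0, 0.15], [-0.008, 0, 0, 0, 0, 0, 0.15], [-0.008, 0, 0, 0, 0, 0, 0.15], [0, 0, 0, 0, 0, 0, 0.15], [0, 0, 0, 0, 0, 0, 0.15]]

```text
t: 16.2
tool_pos: [0.6374, 0.0765, 0.0618]
tool_rot: [[0.104, 0.995, -0.0], [0.995, -0.104, -0.0], [-0.0, -0.0, -1.0]]
ft_force: [0.2, 2.2, -0.4]
gripper_width: 0.0722
grasp_force: 1.3
```

```bash
cat > look.py <<'E'
from h import *
import sys
d=np.load("sl.npz");a=float(d["a"]);O=d["O"];ex=np.array([np.cos(a),np.sin(a)]);ey=np.array([-ex[1],ex[0]])
for n in("wrist","side"):
    s=r.sense();im=viewer.grab_frame(n)[...,::-1].copy();cv2.imwrite(f"pics/{n}_{s['t']:.1f}.png",im)
    h=cv2.cvtColor(im,cv2.COLOR_BGR2HSV);H,S,V=[h[...,i].astype(int) for i in range(3)]
    for k,m,z in(("yellow",(H>22)&(H<35)&(S>130)&(V>60),.04),("red",((H<5)|(H>174))&(S>140)&(V>80),.036),("blue",(H>100)&(H<120)&(S>120)&(V>60),.098)):
        for st,c,l in blobs(m,5):
            p=cast(n,c,[z],s)[0][:2]-O;q=(p@ex,p@ey)
            if 0.05<q[0]<.2 and abs(q[1])<.18:
                rr=cv2.fitLine(np.argwhere(l)[:,::-1].astype(np.float32),cv2.DIST_L2,0,.01,.01).ravel()
                e=cast(n,[c,c+10*rr[:2]],[z,z],s);e=(e[1]-e[0])[:2]
                print(n,k,st,c.round(1),np.round(q,4),"line ang from ey",np.degrees(np.arctan2(e@ex,e@ey)).round(1))
E
python3 where.py; python3 look.py
```

```text
t 16.2 slicer 0.1043 0.0745 z 0.0618 yawerr deg -0.015263940632848971 F [ 0.2  2.2 -0.4] w 0.0722 1.316835768520832 j [  4.6  20.2 104.5  -0.   55.4  10.6] [-0.e+00 -2.e-04 -1.e+00]
wrist yellow [388 251  13  16 177] [394.5 259. ] [0.1333 0.0879] line ang from ey -0.1
wrist red [412 386  33  17 451] [427.1 394.2] [0.1523 0.02  ] line ang from ey 101.6
wrist blue [ 328  196   96  250 8523] [375.2 313.5] [0.1184 0.0922] line ang from ey 164.9
side blue [271 230  11  15  59] [276.2 236.7] [0.1206 0.0748] line ang from ey 165.1
side blue [268 245   5  16  62] [270. 253.] [0.099  0.1306] line ang from ey -40.3
```

>>> drive_tool:
  steps:
    - [[-0.008, 0, 0, 0, 0, 0, 0.15], [-0.008, 0, 0, 0, 0, 0, 0.15], [-0.008, 0, 0, 0, 0, 0, 0.15], [-0.008, 0, 0, 0, 0, 0, 0.15], [-0.008, 0, 0, 0, 0, 0, 0.15], [-0.008, 0, 0, 0, 0, 0, 0.15], [-0.008, 0, 0, 0, 0, 0, 0.15], [-0.006, 0, 0, 0, 0, 0, 0.15], [0, 0, 0, 0, 0, 0, 0.15], [0, 0, 0, 0, 0, 0, 0.15]]

```text
t: 17.3
tool_pos: [0.6311, 0.0157, 0.0618]
tool_rot: [[0.104, 0.995, 0.0], [0.995, -0.104, 0.0], [0.0, 0.0, -1.0]]
ft_force: [2.2, 2.8, -0.1]
gripper_width: 0.0727
grasp_force: 1.9
```

```bash
python3 where.py; python3 look.py
```

```text
t 17.3 slicer 0.1044 0.0134 z 0.0618 yawerr deg 0.014681972461715986 F [ 2.2  2.8 -0.1] w 0.0727 1.8819652497768402 j [ -0.8  19.1 105.9   0.   55.    5.1] [ 3.e-04  3.e-04 -1.e+00]
wrist yellow [388 251  13  16 172] [394.5 258.9] [0.1334 0.0268] line ang from ey 0.8
wrist red [ 399  266   72   15 1045] [434.4 273. ] [0.1514 0.0191] line ang from ey 89.7
wrist blue [ 328  196   96  250 8513] [375.3 313.3] [0.1185 0.0311] line ang from ey 164.9
side red [276 238   7   5  21] [279.  239.9] [0.1526 0.0203] line ang from ey -87.4
side blue [286 217  10  13  52] [290.7 223.2] [0.121  0.0129] line ang from ey 164.8
side blue [283 231   5  16  56] [284.8 238.9] [0.0992 0.0705] line ang from ey -38.2
```

>>> drive_tool:
  steps:
    - [[-0.004, 0, 0, 0, 0, 0, 0.15], [-0.0035, 0, 0, 0, 0, 0, 0.15], [0, 0, 0, 0, 0, 0, 0.15], [0, 0, 0, 0, 0, 0, 0.15], [0, 0, 0, 0, 0, 0, 0.15], [0, 0, 0, 0, 0, 0, 0.15]]

```text
t: 18.0
tool_pos: [0.6303, 0.0082, 0.0618]
tool_rot: [[0.104, 0.995, 0.0], [0.995, -0.104, 0.0], [0.0, 0.0, -1.0]]
ft_force: [1.9, 4.9, -1.2]
gripper_width: 0.0726
grasp_force: 2.5
```

```bash
python3 where.py; python3 look.py; python3 -c "
import cv2,glob
f=sorted(glob.glob('pics/wrist_*'))[-1];cv2.imwrite('pics/c9.png',cv2.resize(cv2.imread(f)[150:420,200:560],None,fx=2,fy=2))"
```

```text
t 18.0 slicer 0.1044 0.0058 z 0.0618 yawerr deg 0.019460503663495388 F [ 1.9  4.9 -1.2] w 0.0726 2.4860749393701553 j [ -1.5  19.  106.    0.   54.9   4.4] [ 3.e-04  2.e-04 -1.e+00]
wrist yellow [388 251  13  16 173] [394.7 259.1] [0.1335 0.0192] line ang from ey 1.3
wrist red [ 400  249   73   15 1009] [437.1 256.2] [0.152  0.0191] line ang from ey 89.7
wrist blue [ 328  196   96  250 8524] [375.3 313.3] [0.1185 0.0236] line ang from ey 165.0
side red [276 238   8   5  24] [279.5 240. ] [0.1512 0.02  ] line ang from ey -90.8
side blue [288 215  10  14  53] [292.3 221.7] [0.121 0.006] line ang from ey 165.9
side blue [285 229   4  16  57] [286.5 237.1] [0.0995 0.0629] line ang from ey -35.5
```

View pics/c9.png

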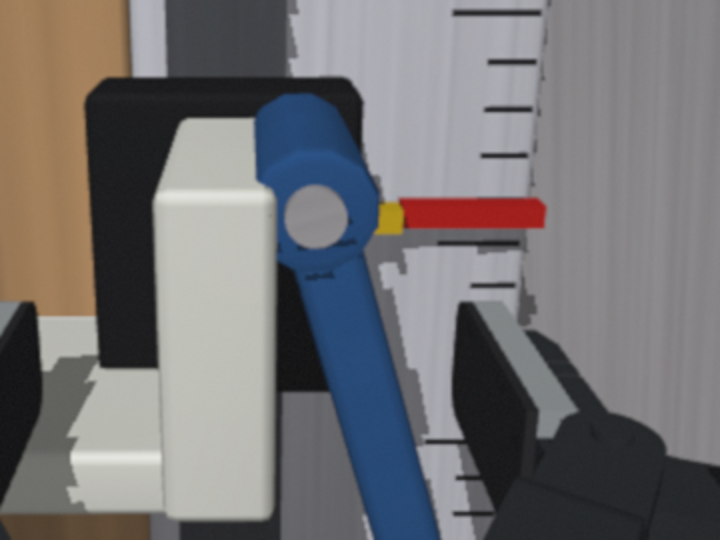

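The yellow pointer at crop (390,218) lines up with the red clip at (473,213), the lever is still open, and the finger pushes on the stop plate. Now I'll squeeze the lever shut.

>>> drive_tool:
  steps:
    - [[0, 0, 0, 0, 0, 0, 0.3], [0, 0, 0, 0, 0, 0, 0.4], [0, 0, 0, 0, 0, 0, 0.5], [0, 0, 0, 0, 0, 0, 0.6], [0, 0, 0, 0, 0, 0, 0.8], [0, 0, 0, 0, 0, 0, 1], [0, 0, 0, 0, 0, 0, 1], [0, 0, 0, 0, 0, 0, 1], [0, 0, 0, 0, 0, 0, 1], [0, 0, 0, 0, 0, 0, 1]]

```text
t: 19.1
tool_pos: [0.6308, 0.0081, 0.0632]
tool_rot: [[0.105, 0.995, 0.002], [0.995, -0.105, 0.0], [0.001, 0.002, -1.0]]
ft_force: [-2.6, 6.4, 5.0]
gripper_width: 0.0244
grasp_force: 64.5
```

```bash
python3 where.py; python3 look.py
```

```text
t 19.1 slicer 0.1049 0.0058 z 0.0632 yawerr deg -0.029943418211132666 F [-2.6  6.4  5. ] w 0.0244 64.49906766414642 j [ -1.5  19.  106.    0.   55.    4.4] [ 1.7e-03  5.0e-04 -1.0e+00]
wrist yellow [385 250  15  16 188] [392.3 258.2] [0.1333 0.0191] line ang from ey 12.2
wrist red [398 248  72  15 999] [434.9 255.3] [0.152  0.0191] line ang from ey 89.8
wrist blue [ 325  195   62  244 7824] [352.2 308.4] [0.1126 0.0244] line ang from ey 0.3
side red [276 238   8   5  24] [279.5 240. ] [0.1512 0.02  ] line ang from ey -90.8
side blue [290 220   9   9  17] [293.8 223.8] [0.1134 0.0108] line ang from ey 178.2
side blue [285 229   4  16  57] [286.5 237.1] [0.0995 0.0629] line ang from ey -35.5
```

```bash
ls pics | grep side_; cp $(ls -t pics/side_* | head -1) pics/final.png
```

```text
side_16.2.png
side_17.4.png
side_18.1.png
side_19.1.png
```

View pics/final.png

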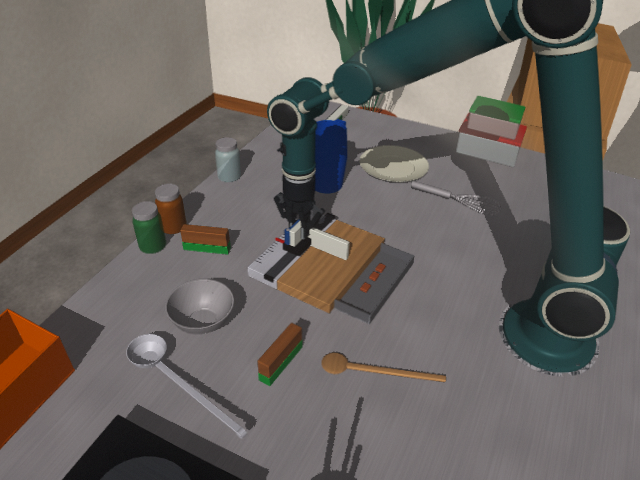

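The picture shows the scraper standing on the bench at (280,352), clear of the guide. The chips are in the tray at (372,276), the leg is held at the mark and the bystanders are where they were.

>>> drive_tool:
  steps:
    - [[0, 0, 0, 0, 0, 0, 1], [0, 0, 0, 0, 0, 0, 1], [0, 0, 0, 0, 0, 0, 1]]

```text
t: 19.5
tool_pos: [0.6308, 0.0081, 0.0632]
tool_rot: [[0.105, 0.995, 0.002], [0.995, -0.105, 0.0], [0.001, 0.002, -1.0]]
ft_force: [-2.1, 5.0, 5.3]
gripper_width: 0.0244
grasp_force: 64.5
```

```bash
python3 -c "
from bench import r
print(r.hand_in())"
```

```text
the job is handed in; nothing more can be done
None
```

I handed the job in at 19.5 s, with no verdict returned: by the last pictures and readings the chips are in the tray, the scraper stands clear on the bench, the lever is shut, and the leg is still gripped within about 1 mm of the mark.

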